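# Seat the tea tin in the shelf tray

## Task

Put the oblong steel tea tin, the one with the spring clip over its lid, back in its place: seat it in the empty oblong pocket of the bamboo tray, upright, flat on the pocket's floor and square with its sides, and let go of it. Set it down rather than dropping it, do not tip it over, and leave the square tin and the cumin jar as they stand.

Things in the scene. Friction and masses are not known exactly. Their poses are not given: they have to be found in the camera images.
- tea_tin: Loose steel tea tin, a block 46 mm (its x) by 78 mm (its y), 80 mm tall, up to 0.35 kg; its long sides are smooth. A dark 12 mm wide spring clip runs along y over the lid, 3 mm proud, and down both short ends, 4 mm proud (86 mm overall). Upright on the counter at any yaw among a square tin, a round steel dabba and a spice grinder, with finger room around. Origin: centre of its underside, z up.
- oblong_pocket (a point): Centre of the floor of the empty oblong pocket in the bamboo tray, a fixed block 100 by 220 mm, 32 mm tall. The pocket is 66 mm (along x, the tray's short way) by 104 mm (along y, its long way), straight-walled, 24 mm deep, floor 8 mm above the counter, open above. z up. The tin goes in with its long side along y, either way round, about 10 mm to spare all round.
- cumin_jar: White ceramic jar, round, 64 mm across and 96 mm tall with a small knob, standing loose in the tray's other, round pocket (78 mm across), about 103 mm along the tray's y from the oblong pocket's centre. To be left alone. Origin at the centre of its underside.
- square_tin: Loose plain steel tin, 66 mm square and 98 mm tall with a small round knob on the lid and no clip; to be left alone. Origin at the centre of its underside, z up.
Things that resemble listed ones, but are neither listed nor needed, are in the scene too. What is shaped like the tea_tin but orange or pink is not meant. What is shaped like the part that bears oblong_pocket but green or pink is not meant.

How it is judged:
By the outcome, as a careful person would: the job done as asked, in the order asked, and still so for the second after the job is handed in, with the robot touching nothing.
It also fails if it takes over 37 s, if anything falls off the work surface, if the arm or the gripper's body presses on something with over 40 N, if the wrist force passes 120 N, or if a joint passes its speed limit or range.

## Robot

A 6-joint arm with a two-finger parallel gripper is mounted at the origin on the work surface. World frame = base frame: x ahead of the robot, y to its left, z up, the work surface at z = 0. Lengths are in m, angles in rad, forces in N, time in s.
With the tool pointing down it reaches from about 0.225 to 0.725 m from the base axis. Payload 3.1 kg.
Tool frame: the origin (TCP) lies midway between the tips of the shut fingers; the grasp point (between the pads) lies 19 mm behind it; z points along the fingers, y is the direction in which the jaws open and shut (so a half turn about z gives the same grasp; the last joint's range is limited). The gripper opens to 85 mm and grips with 20 to 120 N. Pads are 22 mm wide; open, the fingers measure 114 mm over their backs; the gripper's body (76 mm by 85 mm) begins 54 mm behind the grasp point. The pads swing forward as they close: fully open they stand 13 mm farther back than shut.
Start: joints at [-1.324, 0.048, 0.099, 1.622, 0, 1.443], TCP at [0.192, -0.489, 0.231] pointing down, gripper open.
Joint ranges: [-2.91, 2.91], [-0.99, 1.94], [-1.21, 1.42], [-2.12, 2.29], [-1.49, 1.47], [-3.14, 3.14]. Speed limits (rad/s): [2.79, 2.79, 3.14, 3.14, 3.14, 3.14].

## Interface

Orientations are given as a 3x3 rotation matrix whose columns are the frame's x, y, z axes.
In Python, from cell import sensors, cams, r gives the robot as it stands.
- The arm moves only by the tool step_arm, never from a script. Its argument "steps" is a list of rows, each a list of 7 numbers: the shift along the tool's x, y, z each as a share of 120 mm, from -1 to 1, then the turn, a rotation vector about the tool's x, y, z each as a share of 1.5 rad, from -1 to 1, then the closure, from -1 (fully open) to 1 (shut), so that 0 is half open. In form: [[x, y, z, rx, ry, rz, jaw], ...]. A call has 1 to 10 rows; each row is the pose to reach, as a shift and turn from the pose measured when the call began, along the tool's axes at that moment; what a row does not reach only later rows make up. A row lasts 1/12 s, in which the tool goes at most 41.7 mm and 7.16 degrees, less where a joint would pass 70% of its speed; a pose out of reach is approached as far as the arm can. A call with a number of a shift or a turn outside -1 to 1 is refused whole. A call with a gripper value outside its range is refused whole. The fingers move at their own pace and stop on an object; "force" is the grip in N (left out, the last holds). Time passes only in rows, so rows that repeat a pose let the fingers close. It gives the time, the measured TCP pose, the force and the opening at its end, in the units of the state.
- sensors.sense(): the state, without advancing time (a new reading comes with each control period).
- cams.get_image(name): name is "scene" or "side" or "wrist"; returns the picture (400x640x3 uint8, red, green, blue); there is no depth.
- cams.camera_params(name): a dict with "fx", "fy", "cx", "cy" (pixels), "R" (3x3) and "t" (3): a world point X has camera coordinates R X + t. Camera axes: x right, y down, z forward; pixel columns grow to the right and rows downward; lengths in m; the calibration is good to about 2 mm. A picture is of the moment at which its call begins: read the wrist's pose just before it. camera_params takes no time and is no camera call; for the wrist camera it gives the pose at the moment of the call.
- r.job_done(): hands the job in, once; it reports no verdict.
The state is a dict: "t": time; "joint_pos": joint angles; "qvel": joint speeds; "tau": joint torques, N m; "position": TCP position; "eef_rot": TCP orientation; "contact_force": force on the tool from outside, world axes, zero at the start; "moment": the same for the moment, N m; "opening": finger opening in m.
Only numpy, scipy, OpenCV 4.12 (cv2) and the standard library are available. Lean on these libraries where they do the work, as an engineer would, in place of code of your own. Each camera call takes 0.05 s, during which the arm holds its last target.

## Working session

There is one attempt and no reset: what is moved stays moved. The work goes in short steps, Python scripts to look and compute and a tool call to move; the robot and the scene stay as the last step left them, time stands still between calls to the robot, and variables do not carry over. Pictures are saved under pics/ and viewed, and the job is handed in when it is done.

Besides the shell and the picture viewer there is one more tool, called after "Request:" as name(argument=value, ...) on one line, values as JSON. step_arm: Moves the arm, as the interface text tells. Shift numbers are shares of 120 mm and turn numbers shares of 1.5 rad, none past 1 either way. Its arguments: {"type":"object","properties":{"steps":{"type":"array","items":{"type":"array","items":{"type":"number"}}},"force":{"type":"number"}},"required":["steps"]}

```bash
ls; mkdir -p pics; python3 - <<'E'
from cell import sensors, cams, r
import cv2
for n in ["scene","side","wrist"]:
    im=cams.get_image(n); cv2.imwrite(f"pics/{n}0.png",im[:,:,::-1])
    p=cams.camera_params(n); print(n,p)
s=sensors.sense(); print(s)
E
```

```text
pics
scene {'fx': 456.9994887208159, 'fy': 456.9994887208159, 'cx': 321.58419975689793, 'cy': 200.53343348117255, 'R': array([[ 0.54363392,  0.83906194, -0.02090964],
       [ 0.46221707, -0.32008223, -0.82698412],
       [-0.70058371,  0.43991183, -0.56183631]]), 't': array([-0.2961516 , -0.17914725,  1.33704029])}
side {'fx': 444.40074593351096, 'fy': 444.40074593351096, 'cx': 322.0477074039065, 'cy': 203.26271812400256, 'R': array([[-0.71588659, -0.69821607,  0.00084345],
       [-0.47808582,  0.48930415, -0.72939385],
       [ 0.50886181, -0.52256652, -0.68409348]]), 't': array([0.38459689, 0.23874145, 0.81798363])}
wrist {'fx': 280.2270293168221, 'fy': 280.2270293168221, 'cx': 322.9226377314851, 'cy': 201.31307966651534, 'R': array([[ 0.3659161 , -0.93064626, -0.00171514],
       [-0.88535989, -0.34867691,  0.30750981],
       [-0.28678088, -0.11100428, -0.95154337]]), 't': array([-0.52423483, -0.04030782,  0.38063151])}
{'t': 0.15, 'joint_pos': array([-1.32379529e+00,  4.85753757e-02,  9.79452055e-02,  1.62199425e+00,
       -1.41112494e-06,  1.44300507e+00]), 'qvel': array([-0.00184167, -0.00244331,  0.00427891,  0.00052743, -0.00026762,
       -0.00056525]), 'tau': array([ 9.38495286e-04, -3.39259529e+01,  3.20424056e+01,  1.53530954e-02,
       -1.59462529e-04,  1.26101131e-05]), 'position': array([ 0.19206628, -0.48809376,  0.23038251]), 'eef_rot': array([[ 9.30583730e-01,  3.66078844e-01, -4.48332754e-04],
       [ 3.66079045e-01, -9.30582071e-01,  1.77226934e-03],
       [ 2.31579887e-04, -1.81337024e-03, -9.99998329e-01]]), 'contact_force': array([0.33360944, 0.10490002, 0.67602582]), 'moment': array([-0.00562288,  0.01968809, -0.02723228]), 'opening': 0.08548318992960727}
```

View pics/scene0.png

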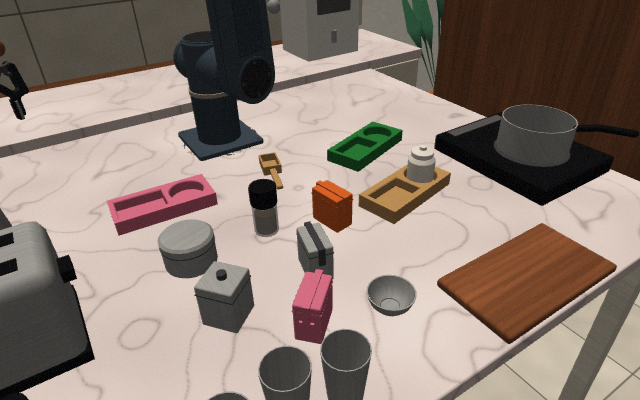

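View pics/side0.png

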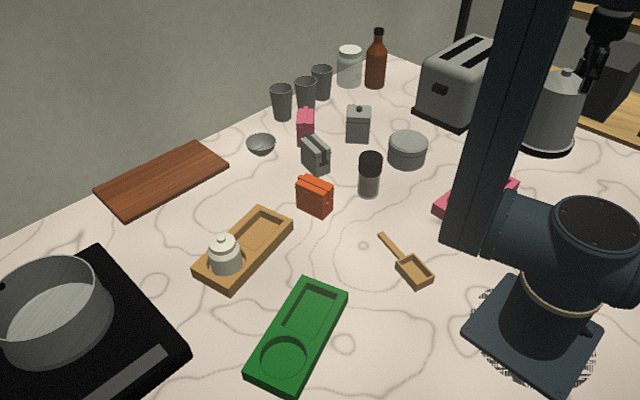

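View pics/wrist0.png

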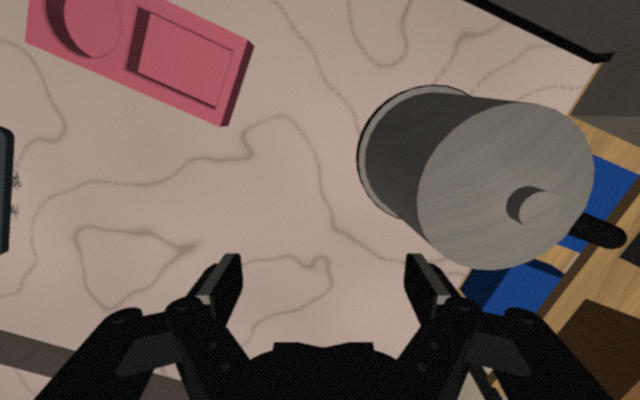

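Scene: the candidates for the tin are steel with a dark clip at (315,247), orange at (332,205), pink at (313,306), and the square tin with a knob at (224,296). For the tray they are bamboo at (405,190), green at (366,145) and pink at (162,203). I choose the steel tin with the clip and the bamboo tray, then check both in close crops.

```bash
python3 - <<'E'
import cv2,numpy as np
a=cv2.imread("pics/scene0.png");b=cv2.imread("pics/side0.png")
A=cv2.resize(a[215:285,285,None] if 0 else a[215:285,280:350],None,fx=5.5,fy=5.5,interpolation=cv2.INTER_CUBIC)
B=cv2.resize(b[125:195,280:350],None,fx=5.5,fy=5.5,interpolation=cv2.INTER_CUBIC)
cv2.imwrite("pics/crop_tin.png",np.hstack([A,B]))
A=cv2.resize(a[145:225,350:460],None,fx=3.6,fy=3.6,interpolation=cv2.INTER_CUBIC)
B=cv2.resize(b[200:300,185:300],None,fx=3.4,fy=3.4,interpolation=cv2.INTER_CUBIC)
h=min(A.shape[0],B.shape[0]);h=max(A.shape[0],B.shape[0])
A=cv2.copyMakeBorder(A,0,h-A.shape[0],0,0,cv2.BORDER_CONSTANT);B=cv2.copyMakeBorder(B,0,h-B.shape[0],0,0,cv2.BORDER_CONSTANT)
cv2.imwrite("pics/crop_tray.png",np.hstack([A,B])[:, :800])
E
```

```text
(no output)
```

View pics/crop_tin.png

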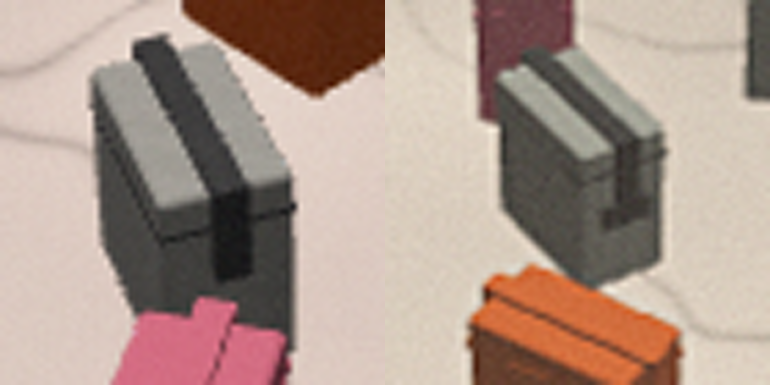

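View pics/crop_tray.png

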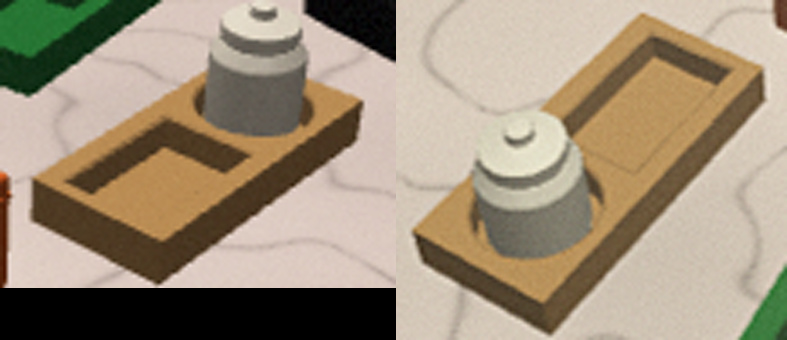

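```bash
cat > h.py <<'E'
import numpy as np
from cell import sensors,cams,r
def ray(name,px,z,P=None):
    p=P or cams.camera_params(name);R=p['R'];t=p['t']
    d=R.T@np.array([(px[0]-p['cx'])/p['fx'],(px[1]-p['cy'])/p['fy'],1.]);c=-R.T@t
    return (c+d*(z-c[2])/d[2])[:2]
E
python3 - <<'E'
from h import *
np.set_printoptions(precision=4,suppress=True)
def rep(n,pts,sc,o,z):
    w=np.array([ray(n,(np.array(p)+.5)/sc-.5+np.array(o),z) for p in pts]);print(n,w.tolist() and w, 'mean',w.mean(0))
    for i in range(len(w)):
        d=w[(i+1)%len(w)]-w[i];print('  len',np.linalg.norm(d).round(4),'yaw',np.degrees(np.arctan2(d[1],d[0])).round(1))
    return w
rep('scene',[(93,78),(158,212),(293,182),(215,45)],5.5,(280,215),.08)
rep('side',[(115,75),(198,162),(280,133),(190,50)],5.5,(280,125),.08)
rep('scene',[(33,180),(160,242),(362,103)],3.6,(350,145),.032)
rep('side',[(246,14),(369,68),(152,308),(18,232)],3.4,(185,200),.032)
rep('scene',[(75,190),(165,122),(250,157)],3.6,(350,145),.032)
E
```

```text
scene [[ 0.5876 -0.081 ]
 [ 0.6583 -0.0988]
 [ 0.6702 -0.0558]
 [ 0.5953 -0.0373]] mean [ 0.6279 -0.0682]
  len 0.073 yaw -14.1
  len 0.0446 yaw 74.6
  len 0.0771 yaw 166.1
  len 0.0444 yaw -100.0
side [[ 0.6675 -0.0549]
 [ 0.5929 -0.0345]
 [ 0.5818 -0.0755]
 [ 0.6571 -0.0935]] mean [ 0.6248 -0.0646]
  len 0.0773 yaw 164.7
  len 0.0426 yaw -105.1
  len 0.0774 yaw -13.4
  len 0.04 yaw 74.9
scene [[0.5039 0.1265]
 [0.599  0.148 ]
 [0.5537 0.3605]] mean [0.5522 0.2116]
  len 0.0976 yaw 12.8
  len 0.2173 yaw 102.0
  len 0.2393 yaw -102.0
side [[0.601  0.1493]
 [0.5037 0.1262]
 [0.4521 0.3407]
 [0.5519 0.3628]] mean [0.5272 0.2448]
  len 0.1 yaw -166.6
  len 0.2206 yaw 103.5
  len 0.1023 yaw 12.5
  len 0.219 yaw -77.1
scene [[0.5275 0.1409]
 [0.4979 0.2383]
 [0.5607 0.2545]] mean [0.5287 0.2112]
  len 0.1018 yaw 106.9
  len 0.0648 yaw 14.4
  len 0.1183 yaw -106.3
```

The crops confirm both choices: a bare steel tin with a dark clip, and the bamboo tray with its oblong pocket empty. The lid lines up in both views, with sides of about 77×44 mm and a centre near (0.626, −0.067). Next I plan the approach.

```bash
cat >> h.py <<'E'
from scipy.spatial.transform import Rotation as Ro
def plan(x,y,z,yaw):  # tool down, tool x at yaw deg
    s=sensors.sense();R=s['eef_rot'];a=np.radians(yaw)
    T=np.array([[np.cos(a),np.sin(a),0],[np.sin(a),-np.cos(a),0],[0,0,-1]])
    sh=R.T@(np.array([x,y,z])-s['position'])/.12
    rv=Ro.from_matrix(R.T@T).as_rotvec()/1.5
    print('t',s['t'],'pos',s['position'].round(4),'yaw',np.degrees(np.arctan2(R[1,0],R[0,0])).round(2),'open',s['opening'].round(4),'F',s['contact_force'].round(1))
    print('shift',sh.round(3),'turn',rv.round(3),'n rows lin',np.linalg.norm(sh)*120/41.7)
E
python3 - <<'E'
from h import *
for px in [(95,352),(85,270)]: print('toaster',ray('scene',px,0),ray('scene',px,.15))
print('kettle',ray('wrist',(412,150),0),ray('wrist',(505,185),.15))
print('cam',[-(lambda p:p['R'].T@p['t'])(cams.camera_params('wrist'))])
plan(.19,-.49,.29,21.5); plan(.41,-.28,.29,90); plan(.6265,-.0665,.25,165.7)
E
```

```text
toaster [ 0.58990186 -0.45645219] [ 0.73833271 -0.44151887]
toaster [ 0.37635694 -0.43506037] [ 0.57845547 -0.42550319]
kettle [ 0.26220462 -0.58678105] [ 0.26587606 -0.61994613]
cam [array([ 0.26529688, -0.45967986,  0.3736833 ])]Traceback (most recent call last):
  File "<stdin>", line 5, in <module>
  File "h.py", line 13, in plan
    print('t',s['t'],'pos',s['position'].round(4),'yaw',np.degrees(np.arctan2(R[1,0],R[0,0])).round(2),'open',s['opening'].round(4),'F',s['contact_force'].round(1))
                                                                                                              ^^^^^^^^^^^^^^^^^^
AttributeError: 'float' object has no attribute 'round'
```

```bash
sed -i "s/s\['opening'\].round(4)/round(s['opening'],4)/" h.py; python3 - <<'E'
from h import *
plan(.28,-.40,.29,90); plan(.6265,-.0665,.25,165.7)
E
```

```text
t 0.15 pos [ 0.1921 -0.4881  0.2304] yaw 21.47 open 0.0855 F [0.3 0.1 0.7]
shift [ 0.951 -0.416 -0.496] turn [-0.001 -0.001 -0.797] n rows lin 3.3096213589990846
t 0.15 pos [ 0.1921 -0.4881  0.2304] yaw 21.47 open 0.0855 F [0.3 0.1 0.7]
shift [ 4.655 -1.944 -0.159] turn [-0.    -0.002 -1.678] n rows lin 14.5249088669675
```

Request:
step_arm(steps=[[0, 0, -0.5, 0, 0, -0.17, -1], [0.95, -0.4, -0.5, 0, 0, -0.8, -1], [0.95, -0.4, -0.5, 0, 0, -0.8, -1], [0.95, -0.4, -0.5, 0, 0, -0.8, -1], [0.95, -0.4, -0.5, 0, 0, -0.8, -1], [0.95, -0.4, -0.5, 0, 0, -0.8, -1], [0.95, -0.4, -0.5, 0, 0, -0.8, -1], [0.95, -0.4, -0.5, 0, 0, -0.8, -1], [0.95, -0.4, -0.5, 0, 0, -0.8, -1], [0.95, -0.4, -0.5, 0, 0, -0.8, -1]], force=40)

```text
t: 0.98
position: [0.2806, -0.4015, 0.29]
eef_rot: [[-0.01, 1.0, -0.001], [1.0, 0.01, 0.003], [0.003, -0.001, -1.0]]
contact_force: [-0.4, 0.3, 1.0]
opening: 0.0853
```

```bash
python3 - <<'E'
from h import *
plan(.40,-.27,.29,150); plan(.5,-.17,.27,165.7)
E
```

```text
t 0.9833 pos [ 0.2806 -0.4015  0.29  ] yaw 90.55 open 0.0853 F [-0.4  0.3  1. ]
shift [1.086 1.005 0.002] turn [ 0.    -0.002 -0.692] n rows lin 4.259688582706545
t 0.9833 pos [ 0.2806 -0.4015  0.29  ] yaw 90.55 open 0.0853 F [-0.4  0.3  1. ]
shift [1.911 1.847 0.17 ] turn [ 0.001 -0.002 -0.874] n rows lin 7.663948517699299
```

Request:
step_arm(steps=[[0.3, 0.3, 0, 0, 0, -0.1, -1], [0.6, 0.6, 0, 0, 0, -0.25, -1], [1, 0.95, 0, 0, 0, -0.87, -1], [1, 1, 0, 0, 0, -0.87, -1], [1, 1, 0, 0, 0, -0.87, -1], [1, 1, 0, 0, 0, -0.87, -1], [1, 1, 0, 0, 0, -0.87, -1], [1, 1, 0, 0, 0, -0.87, -1], [1, 1, 0, 0, 0, -0.87, -1], [1, 1, 0, 0, 0, -0.87, -1]])

```text
t: 1.82
position: [0.3994, -0.2801, 0.2898]
eef_rot: [[-0.952, 0.305, -0.002], [0.305, 0.952, 0.003], [0.002, 0.003, -1.0]]
contact_force: [-0.2, 0.3, -0.6]
opening: 0.0854
```

```bash
python3 - <<'E'
from h import *
import cv2
plan(.52,-.17,.27,165.7); plan(.6265,-.0665,.25,165.7)
cv2.imwrite("pics/w1.png",cams.get_image('wrist')[:,:,::-1])
E
```

```text
t 1.8167 pos [ 0.3994 -0.2801  0.2898] yaw 162.22 open 0.0854 F [-0.2  0.3 -0.6]
shift [-0.677  1.18   0.166] turn [ 0.002 -0.002 -0.04 ] n rows lin 3.944315907655042
t 1.8167 pos [ 0.3994 -0.2801  0.2898] yaw 162.22 open 0.0854 F [-0.2  0.3 -0.6]
shift [-1.26   2.272  0.334] turn [ 0.002 -0.002 -0.04 ] n rows lin 7.536731042636621
```

View pics/w1.png

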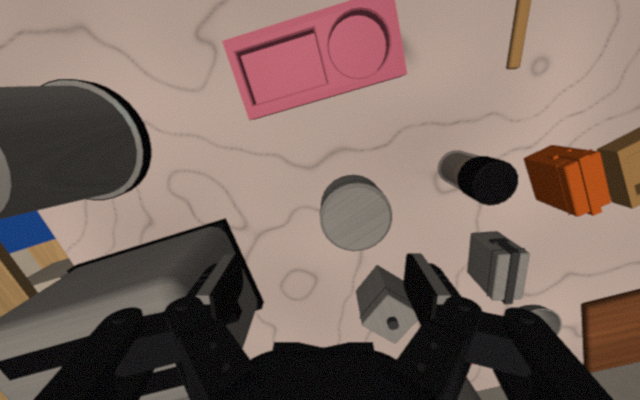

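Request:
step_arm(steps=[[-0.35, 0.6, 0, 0, 0, -0.04, -1], [-0.55, 1, 0, 0, 0, -0.04, -1], [-0.55, 1, 0, 0, 0, -0.04, -1], [-0.55, 1, 0, 0, 0, -0.04, -1], [-0.55, 1, 0, 0, 0, -0.04, -1]])

```text
t: 2.28
position: [0.5001, -0.1832, 0.289]
eef_rot: [[-0.97, 0.241, -0.002], [0.241, 0.97, 0.005], [0.003, 0.004, -1.0]]
contact_force: [0.2, -0.6, -0.7]
opening: 0.085
```

```bash
python3 - <<'E'
from h import *
import cv2
plan(.6265,-.0665,.26,165.7)
cv2.imwrite("pics/w2.png",cams.get_image('wrist')[:,:,::-1])
E
```

```text
t 2.2833 pos [ 0.5001 -0.1832  0.289 ] yaw 166.03 open 0.085 F [ 0.2 -0.6 -0.7]
shift [-0.788  1.197  0.244] turn [ 0.003 -0.002  0.004] n rows lin 4.183991266312132
```

View pics/w2.png

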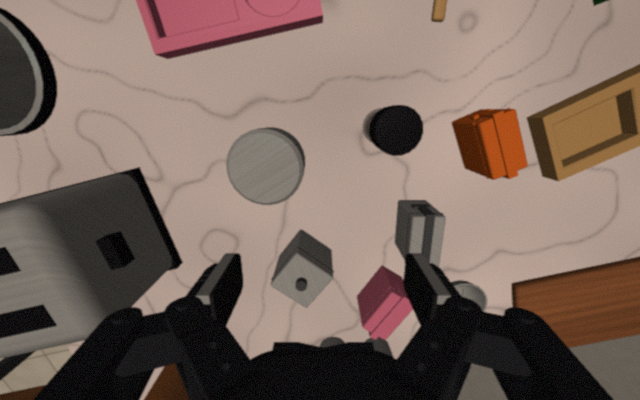

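The wrist view shows the steel tin at (420,230), with the pink decoy near its far end at (385,300). Moving above the tin.

Request:
step_arm(steps=[[-0.25, 0.4, 0.1, 0, 0, 0, -1], [-0.5, 0.7, 0.2, 0, 0, 0, -1], [-0.7, 1, 0.2, 0, 0, 0, -1], [-0.78, 1, 0.2, 0, 0, 0, -1], [-0.78, 1, 0.2, 0, 0, 0, -1], [-0.78, 1, 0.2, 0, 0, 0, -1]])

```text
t: 2.83
position: [0.6185, -0.0915, 0.263]
eef_rot: [[-0.97, 0.243, -0.007], [0.243, 0.97, 0.003], [0.008, 0.001, -1.0]]
contact_force: [-0.3, -0.5, 1.5]
opening: 0.0853
```

```bash
python3 - <<'E'
from h import *
import cv2
plan(.6265,-.0665,.26,165.7)
cv2.imwrite("pics/w3.png",cams.get_image('wrist')[:,:,::-1])
E
```

```text
t 2.8333 pos [ 0.6185 -0.0915  0.263 ] yaw 165.92 open 0.0853 F [-0.3 -0.5  1.5]
shift [-0.014  0.218  0.025] turn [ 0.001 -0.005  0.003] n rows lin 0.633230747214606
```

View pics/w3.png

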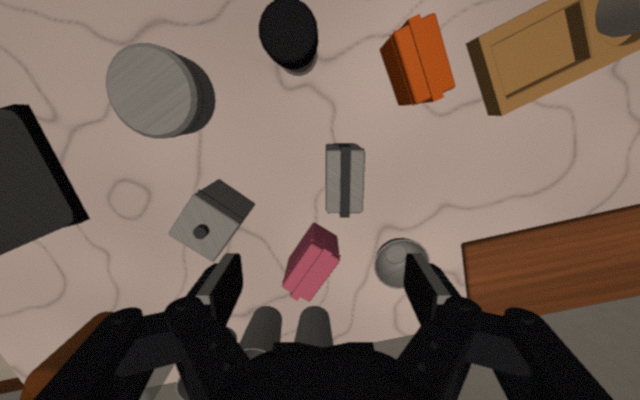

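```bash
python3 - <<'E'
import cv2,numpy as np
a=cv2.imread("pics/w3.png")
A=cv2.resize(a[130:230,300:390],None,fx=5,fy=5,interpolation=cv2.INTER_CUBIC)
B=cv2.resize(a[0:125,460:560],None,fx=4,fy=4,interpolation=cv2.INTER_CUBIC)[:, :350]
cv2.imwrite("pics/c3.png",np.hstack([A,B]))
E
```

```text
(no output)
```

View pics/c3.png

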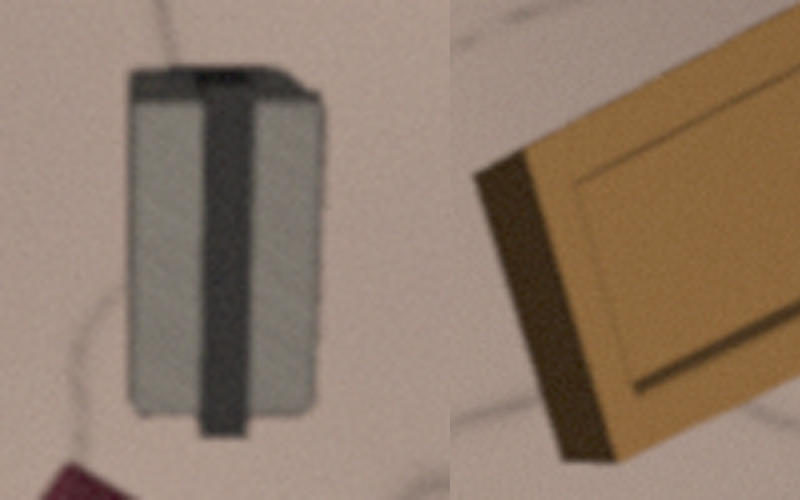

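```bash
python3 - <<'E'
from h import *
np.set_printoptions(precision=4,suppress=True)
def rep(n,pts,sc,o,z):
    w=np.array([ray(n,(np.array(p)+.5)/sc-.5+np.array(o),z) for p in pts]);print(w,'mean',w.mean(0))
    for i in range(len(w)):
        d=w[(i+1)%len(w)]-w[i];print('  len',np.linalg.norm(d).round(4),'yaw',np.degrees(np.arctan2(d[1],d[0])).round(1))
rep('wrist',[(131,101),(324,100),(316,414),(131,414)],5,(300,130),.08)
rep('wrist',[(224,101),(224,435)],5,(300,130),.083)
rep('wrist',[(75,152),(168,462)],4,(460,0),.032)
rep('wrist',[(127,185),(187,390)],4,(460,0),.032)
print('pink near corner',ray('wrist',(316,224),0),ray('wrist',(340,236),.08))
plan(.6265,-.0665,.26,165.7)
E
```

```text
[[ 0.5829 -0.0799]
 [ 0.5936 -0.0364]
 [ 0.669  -0.0539]
 [ 0.6578 -0.0986]] mean [ 0.6258 -0.0672]
  len 0.0448 yaw 76.1
  len 0.0774 yaw -13.1
  len 0.046 yaw -104.2
  len 0.0772 yaw 166.0
[[ 0.5877 -0.0591]
 [ 0.6677 -0.0773]] mean [ 0.6277 -0.0682]
  len 0.082 yaw -12.8
  len 0.082 yaw 167.2
[[0.5049 0.127 ]
 [0.6012 0.1487]] mean [0.5531 0.1378]
  len 0.0987 yaw 12.7
  len 0.0987 yaw -167.3
[[0.5176 0.1414]
 [0.5806 0.1557]] mean [0.5491 0.1486]
  len 0.0647 yaw 12.8
  len 0.0647 yaw -167.2
pink near corner [ 0.7009 -0.1243] [ 0.6933 -0.0887]
t 2.8833 pos [ 0.618  -0.0921  0.2645] yaw 165.86 open 0.0855 F [-0.2 -0.2  0.2]
shift [-0.017  0.224  0.037] turn [ 0.001 -0.004  0.002] n rows lin 0.6565377172016033
```

Request:
step_arm(steps=[[-0.01, 0.22, 0.1, 0, 0, -0.005, -1], [-0.01, 0.22, 0.3, 0, -0.004, -0.005, -1], [-0.01, 0.22, 0.5, 0, -0.004, -0.005, -1], [-0.01, 0.22, 0.7, 0, -0.004, -0.005, -1], [-0.01, 0.22, 0.9, 0, -0.004, -0.005, -1], [-0.01, 0.22, 0.9, 0, -0.004, -0.005, -1], [-0.01, 0.22, 0.9, 0, -0.004, -0.005, -1]])

```text
t: 3.47
position: [0.6227, -0.068, 0.1561]
eef_rot: [[-0.971, 0.24, -0.003], [0.24, 0.971, 0.001], [0.003, 0.001, -1.0]]
contact_force: [0.9, 0.7, 0.3]
opening: 0.085
```

```bash
python3 - <<'E'
from h import *
import cv2
plan(.6262,-.0672,.033,166.3)
cv2.imwrite("pics/w4.png",cams.get_image('wrist')[:,:,::-1])
E
```

```text
t 3.4667 pos [ 0.6227 -0.068   0.1561] yaw 166.13 open 0.085 F [0.9 0.7 0.3]
shift [-0.03   0.012  1.025] turn [ 0.    -0.002 -0.002] n rows lin 2.952517827858047
```

View pics/w4.png

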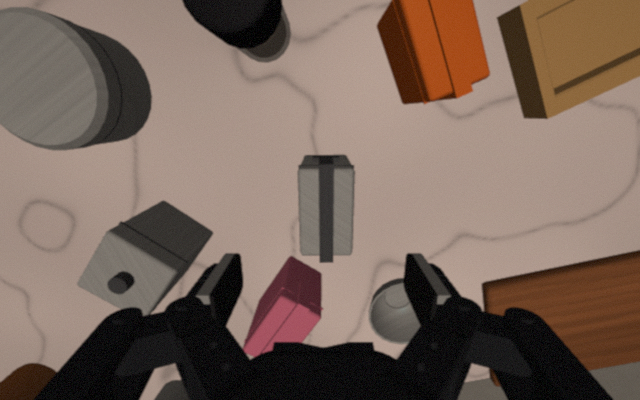

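The tin is centred between the fingers and square with them (about x=326, against a finger midpoint of 323). Descending.

Request:
step_arm(steps=[[-0.03, 0.01, 0.25, 0, 0, 0, -1], [-0.03, 0.01, 0.45, 0, 0, 0, -1], [-0.03, 0.01, 0.65, 0, 0, 0, -1], [-0.03, 0.01, 0.85, 0, 0, 0, -1], [-0.03, 0.01, 1, 0, 0, 0, -1], [-0.03, 0.01, 1, 0, 0, 0, -1], [-0.03, 0.01, 1, 0, 0, 0, -1]])

```text
t: 4.1
position: [0.6287, -0.0683, 0.0398]
eef_rot: [[-0.971, 0.24, 0.002], [0.24, 0.971, 0.0], [-0.002, 0.001, -1.0]]
contact_force: [0.3, -0.5, -0.2]
opening: 0.0853
```

```bash
python3 - <<'E'
from h import *
import cv2
plan(.6262,-.0672,.033,166.3)
cv2.imwrite("pics/w5.png",cams.get_image('wrist')[:,:,::-1])
E
```

```text
t 4.1 pos [ 0.6287 -0.0683  0.0398] yaw 166.11 open 0.0853 F [ 0.3 -0.5 -0.2]
shift [0.022 0.004 0.057] turn [ 0.001  0.002 -0.002] n rows lin 0.17596836689288223
```

View pics/w5.png

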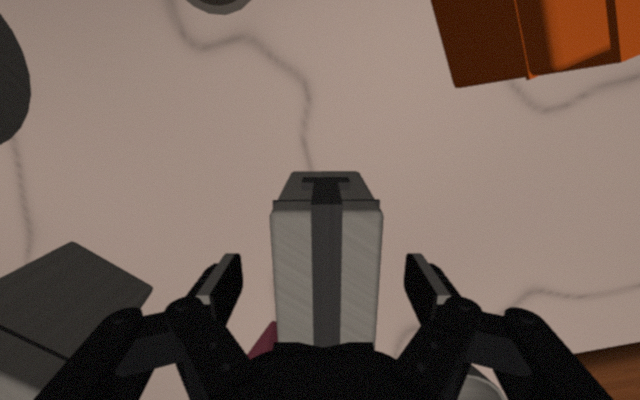

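Request:
step_arm(steps=[[0.02, 0, 0.05, 0, 0, 0, -1], [0.02, 0, 0.05, 0, 0, 0, -1], [0.02, 0, 0.05, 0, 0, 0, 1], [0.02, 0, 0.05, 0, 0, 0, 1], [0.02, 0, 0.05, 0, 0, 0, 1], [0.02, 0, 0.05, 0, 0, 0, 1], [0.02, 0, 0.05, 0, 0, 0, 1], [0.02, 0, 0.05, 0, 0, 0, 1]], force=45)

```text
t: 4.82
position: [0.6281, -0.0679, 0.0358]
eef_rot: [[-0.971, 0.24, 0.006], [0.24, 0.971, -0.0], [-0.006, 0.001, -1.0]]
contact_force: [0.2, -0.1, 2.7]
opening: 0.0454
```

Request:
step_arm(steps=[[0, 0, 0, 0, 0, 0, 1], [0, 0, 0, 0, 0, 0, 1], [0, 0, 0, 0, 0, 0, 1], [0, 0, -0.1, 0, 0, 0, 1], [0, 0, -0.2, 0, 0, 0, 1], [0, 0, -0.2, 0, 0, 0, 1]])

```text
t: 5.32
position: [0.6297, -0.0683, 0.0631]
eef_rot: [[-0.971, 0.24, 0.011], [0.24, 0.971, -0.001], [-0.011, 0.001, -1.0]]
contact_force: [0.9, 0.3, -0.1]
opening: 0.0455
```

```bash
python3 - <<'E'
from h import *
import cv2
plan(.6262,-.0672,.17,166.3)
cv2.imwrite("pics/w6.png",cams.get_image('wrist')[:,:,::-1])
cv2.imwrite("pics/s6.png",cams.get_image('scene')[:,:,::-1])
E
```

```text
t 5.3167 pos [ 0.6297 -0.0683  0.0631] yaw 166.12 open 0.0455 F [ 0.9  0.3 -0.1]
shift [ 0.021  0.003 -0.891] turn [ 0.001  0.007 -0.002] n rows lin 2.5645005122734186
```

View pics/w6.png

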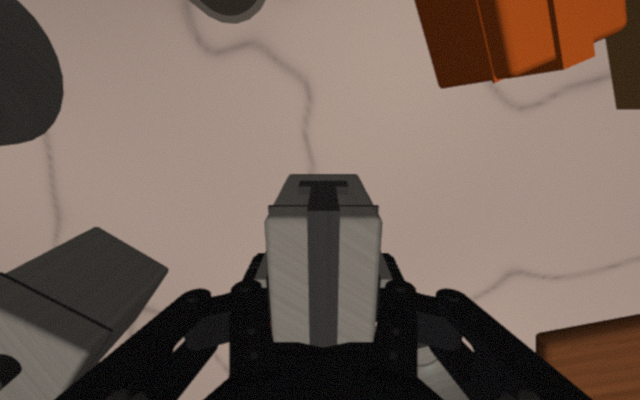

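View pics/s6.png

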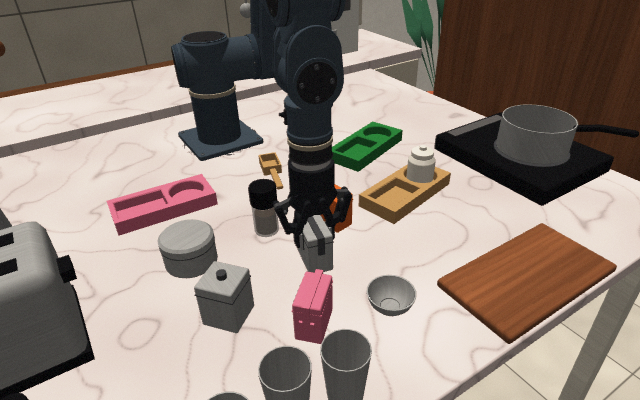

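The opening holds at 45.5 mm with the tin between the pads. Lifting, then straightening the tilt.

Request:
step_arm(steps=[[0, 0, -0.2, 0, 0, 0, 1], [0.01, 0, -0.4, 0, 0, 0, 1], [0.02, 0, -0.6, 0, 0.005, 0, 1], [0.02, 0, -0.8, 0, 0.007, 0, 1], [0.02, 0, -0.95, 0, 0.007, 0, 1], [0.02, 0, -1, 0, 0.007, 0, 1], [0.02, 0, -1, 0, 0.007, 0, 1]])

```text
t: 6.0
position: [0.6268, -0.0677, 0.1835]
eef_rot: [[-0.971, 0.24, 0.003], [0.24, 0.971, 0.001], [-0.003, 0.001, -1.0]]
contact_force: [0.1, -0.8, -2.8]
opening: 0.0458
```

```bash
python3 - <<'E'
from h import *
import cv2
plan(.6,.06,.20,134); plan(.538,.199,.20,102.7)
cv2.imwrite("pics/s7.png",cams.get_image('scene')[:,:,::-1])
E
```

```text
t 6.0 pos [ 0.6268 -0.0677  0.1835] yaw 166.13 open 0.0458 F [ 0.1 -0.8 -2.8]
shift [ 0.472  0.98  -0.138] turn [0.001 0.002 0.374] n rows lin 3.153725287314397
t 6.0 pos [ 0.6268 -0.0677  0.1835] yaw 166.13 open 0.0458 F [ 0.1 -0.8 -2.8]
shift [ 1.251  1.98  -0.139] turn [0.002 0.001 0.738] n rows lin 6.752192507458272
```

View pics/s7.png

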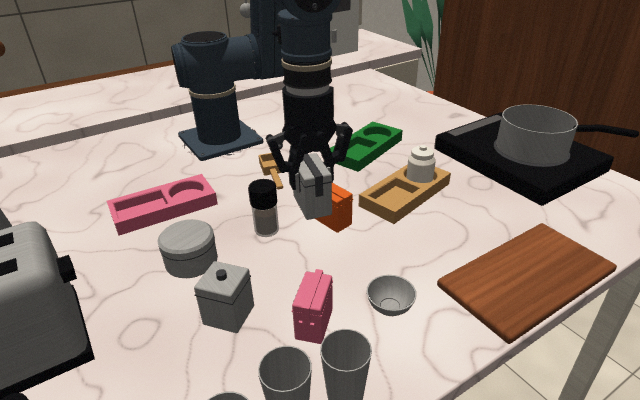

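Request:
step_arm(steps=[[0.1, 0.15, -0.1, 0, 0, 0.05, 1], [0.2, 0.35, -0.14, 0, 0, 0.12, 1], [0.3, 0.55, -0.14, 0, 0, 0.2, 1], [0.38, 0.75, -0.14, 0, 0, 0.28, 1], [0.45, 0.9, -0.14, 0, 0, 0.35, 1], [0.47, 0.98, -0.14, 0, 0, 0.37, 1], [0.47, 0.98, -0.14, 0, 0, 0.37, 1]])

```text
t: 6.63
position: [0.5977, 0.0627, 0.1955]
eef_rot: [[-0.701, 0.713, -0.005], [0.713, 0.701, 0.002], [0.005, -0.002, -1.0]]
contact_force: [0.1, -0.7, -2.0]
opening: 0.0457
```

```bash
python3 - <<'E'
from h import *
plan(.54,.17,.20,102.7)
E
```

```text
t 6.6333 pos [0.5977 0.0627 0.1955] yaw 134.49 open 0.0457 F [ 0.1 -0.7 -2. ]
shift [ 0.975  0.284 -0.033] turn [-0.002 -0.003  0.37 ] n rows lin 2.9231833648301824
```

Request:
step_arm(steps=[[0.15, 0.05, -0.03, 0, 0, 0.05, 1], [0.35, 0.1, -0.03, 0, 0, 0.12, 1], [0.55, 0.15, -0.03, 0, 0, 0.2, 1], [0.75, 0.22, -0.03, 0, 0, 0.28, 1], [0.9, 0.27, -0.03, 0, 0, 0.35, 1], [0.97, 0.28, -0.03, 0, 0, 0.37, 1], [0.97, 0.28, -0.03, 0, 0, 0.37, 1]])

```text
t: 7.22
position: [0.5384, 0.17, 0.1979]
eef_rot: [[-0.222, 0.975, -0.008], [0.975, 0.222, 0.002], [0.004, -0.008, -1.0]]
contact_force: [0.7, 0.1, -2.1]
opening: 0.0457
```

```bash
python3 - <<'E'
from h import *
import cv2
plan(.538,.199,.20,102.7)
for n in ['scene','side','wrist']: cv2.imwrite(f"pics/{n}8.png",cams.get_image(n)[:,:,::-1])
E
```

```text
t 7.2167 pos [0.5384 0.17   0.1979] yaw 102.84 open 0.0457 F [ 0.7  0.1 -2.1]
shift [ 0.236  0.05  -0.017] turn [-0.005 -0.003  0.002] n rows lin 0.6970577330474351
```

View pics/side8.png

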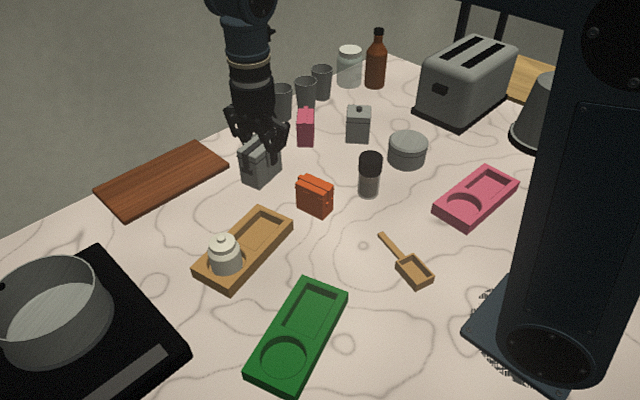

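View pics/wrist8.png

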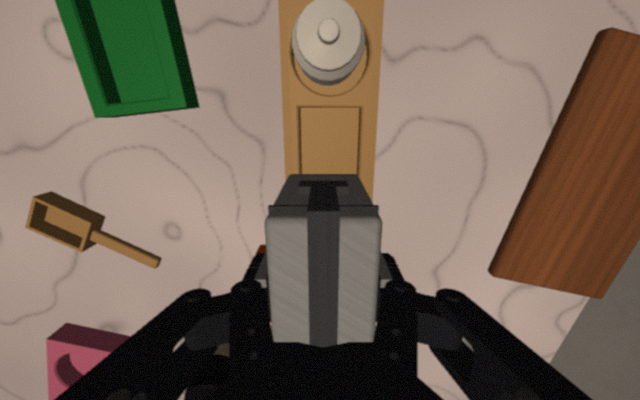

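View pics/scene8.png

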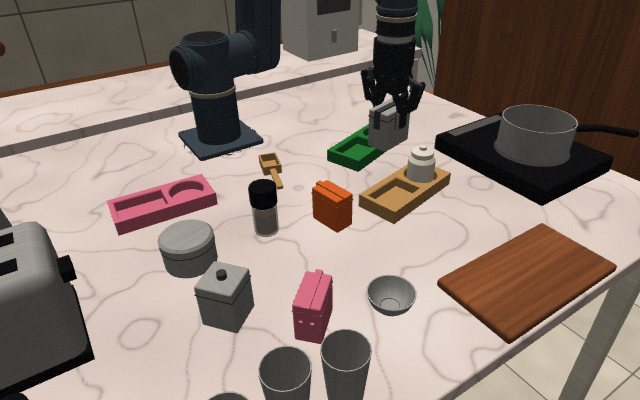

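```bash
python3 - <<'E'
import cv2
a=cv2.imread("pics/wrist8.png")
cv2.imwrite("pics/c8.png",cv2.resize(a[80:180,270:390],None,fx=6,fy=6,interpolation=cv2.INTER_CUBIC))
E
```

```text
(no output)
```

View pics/c8.png

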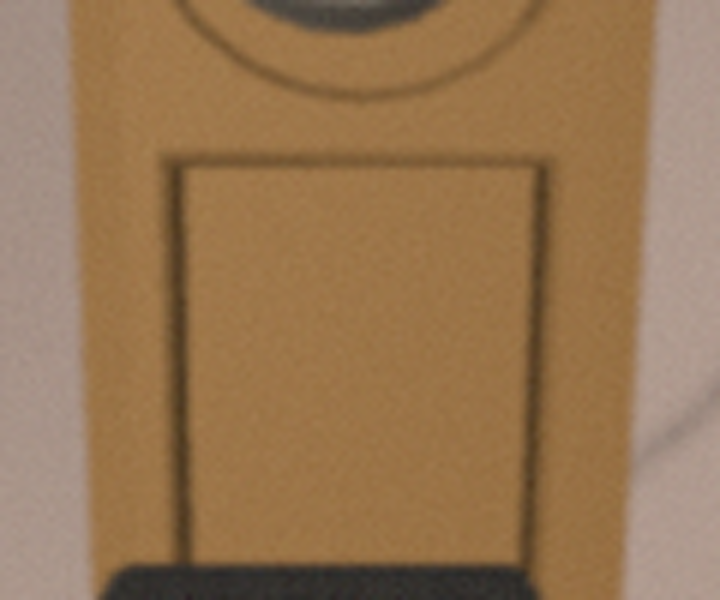

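```bash
python3 - <<'E'
from h import *
np.set_printoptions(precision=4,suppress=True)
def rep(pts,sc,o,z):
    w=np.array([ray('wrist',(np.array(p)+.5)/sc-.5+np.array(o),z) for p in pts]);print(w,'mean',w.mean(0))
    for i in range(len(w)):
        d=w[(i+1)%len(w)]-w[i];print('  len',np.linalg.norm(d).round(4),'yaw',np.degrees(np.arctan2(d[1],d[0])).round(1))
    return w
w=rep([(163,156),(552,158),(533,540),(176,540)],6,(270,80),.032)
u=np.array([np.cos(np.radians(102.8)),np.sin(np.radians(102.8))])
print('pocket from jar wall',(w[0]+w[1])/2-u*.052)
rep([(75,156),(648,156),(628,540),(90,540)],6,(270,80),.032)
# tin lid
rep([(268,218),(380,216),(376,341),(273,341)],1,(0,0),.242)
print('clip centre line');rep([(323,186),(323,230),(323,335)],1,(0,0),.245)
E
```

```text
[[0.4936 0.244 ]
 [0.5599 0.2586]
 [0.5741 0.1926]
 [0.509  0.1778]] mean [0.5342 0.2182]
  len 0.0679 yaw 12.4
  len 0.0675 yaw -77.9
  len 0.0667 yaw -167.2
  len 0.0679 yaw 103.1
pocket from jar wall [0.5383 0.2006]
[[0.4786 0.2406]
 [0.5761 0.2626]
 [0.5913 0.1965]
 [0.4933 0.1743]] mean [0.5349 0.2185]
  len 0.1 yaw 12.7
  len 0.0678 yaw -77.0
  len 0.1005 yaw -167.2
  len 0.068 yaw 102.5
[[0.511  0.202 ]
 [0.5525 0.2123]
 [0.5674 0.1548]
 [0.5227 0.1444]] mean [0.5384 0.1784]
  len 0.0427 yaw 13.9
  len 0.0595 yaw -75.4
  len 0.0459 yaw -166.9
  len 0.0588 yaw 101.5
clip centre line
[[0.5286 0.2198]
 [0.5323 0.2032]
 [0.5431 0.1554]] mean [0.5347 0.1928]
  len 0.0171 yaw -77.3
  len 0.0489 yaw -77.3
  len 0.066 yaw 102.7
```

```bash
python3 - <<'E'
from h import *
plan(.5375,.2005,.10,102.8)
E
```

```text
t 7.3667 pos [0.5401 0.1682 0.1985] yaw 102.72 open 0.0454 F [ 0.4 -0.2 -0.9]
shift [0.266 0.043 0.821] turn [-0.004 -0.002 -0.001] n rows lin 2.487175865406958
```

Request:
step_arm(steps=[[0.1, 0.02, 0.05, -0.004, -0.002, 0, 1], [0.27, 0.05, 0.2, -0.004, -0.002, 0, 1], [0.27, 0.05, 0.4, -0.004, -0.002, 0, 1], [0.27, 0.05, 0.6, -0.004, -0.002, 0, 1], [0.27, 0.05, 0.75, -0.004, -0.002, 0, 1], [0.27, 0.05, 0.82, -0.004, -0.002, 0, 1], [0.27, 0.05, 0.82, -0.004, -0.002, 0, 1], [0.27, 0.05, 0.82, -0.004, -0.002, 0, 1]])

```text
t: 8.03
position: [0.5381, 0.201, 0.0997]
eef_rot: [[-0.22, 0.976, -0.001], [0.976, 0.22, -0.001], [-0.0, -0.001, -1.0]]
contact_force: [-0.3, 1.1, -1.6]
opening: 0.0459
```

```bash
python3 - <<'E'
from h import *
import cv2
for n in ['scene','side','wrist']: cv2.imwrite(f"pics/{n}9.png",cams.get_image(n)[:,:,::-1])
plan(.5383,.200,.048,102.8)
a=cv2.imread("pics/scene9.png")[110:230,350:460];b=cv2.imread("pics/side9.png")[190:300,185:305]
A=cv2.resize(a,(400,436),interpolation=2);B=cv2.resize(b,(400,367),interpolation=2);B=cv2.copyMakeBorder(B,0,69,0,0,0)
cv2.imwrite("pics/c9.png",np.hstack([A,B]))
E
```

```text
t 8.1833 pos [0.5397 0.2014 0.1022] yaw 102.71 open 0.0453 F [ 0.5 -0.6 -1.9]
shift [-0.009 -0.016  0.451] turn [ 0.003  0.    -0.001] n rows lin 1.300254447961876
```

View pics/c9.png

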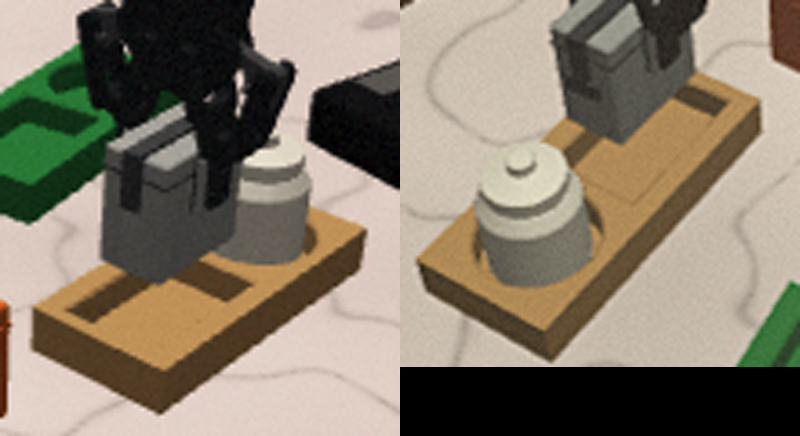

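View pics/wrist9.png

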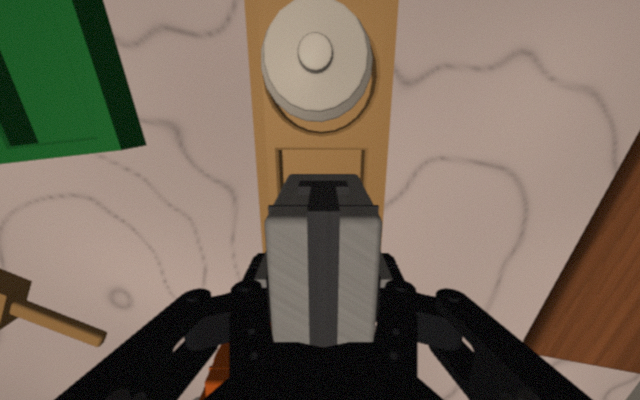

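The tin sits above the pocket, parallel with its walls and centred across it to about 2 mm. Lowering.

Request:
step_arm(steps=[[-0.01, -0.01, 0.08, 0.002, 0, 0, 1], [-0.01, -0.01, 0.16, 0.002, 0, 0, 1], [-0.01, -0.01, 0.24, 0.002, 0, 0, 1], [-0.01, -0.01, 0.3, 0.002, 0, 0, 1], [-0.01, -0.01, 0.35, 0.002, 0, 0, 1], [-0.01, -0.01, 0.4, 0.002, 0, 0, 1], [-0.01, -0.01, 0.43, 0.002, 0, 0, 1], [-0.01, -0.01, 0.45, 0.002, 0, 0, 1], [-0.01, -0.01, 0.45, 0.002, 0, 0, 1]])

```text
t: 8.93
position: [0.5386, 0.1999, 0.0475]
eef_rot: [[-0.22, 0.975, -0.0], [0.975, 0.22, -0.0], [-0.0, -0.0, -1.0]]
contact_force: [-0.8, 0.4, -1.0]
opening: 0.0455
```

```bash
python3 - <<'E'
from h import *
import cv2
for n in ['scene','side','wrist']: cv2.imwrite(f"pics/{n}10.png",cams.get_image(n)[:,:,::-1])
plan(.5383,.200,.044,102.8)
a=cv2.imread("pics/scene10.png")[110:230,350:460];b=cv2.imread("pics/side10.png")[190:300,185:305]
A=cv2.resize(a,(400,436),interpolation=2);B=cv2.resize(b,(400,367),interpolation=2);B=cv2.copyMakeBorder(B,0,69,0,0,0)
cv2.imwrite("pics/c10.png",np.hstack([A,B]))
E
```

```text
t 9.0833 pos [0.5394 0.2001 0.0487] yaw 102.7 open 0.0452 F [ 0.2  0.2 -1.7]
shift [ 0.001 -0.009  0.039] turn [ 0.001  0.    -0.001] n rows lin 0.1153822984917488
```

View pics/c10.png

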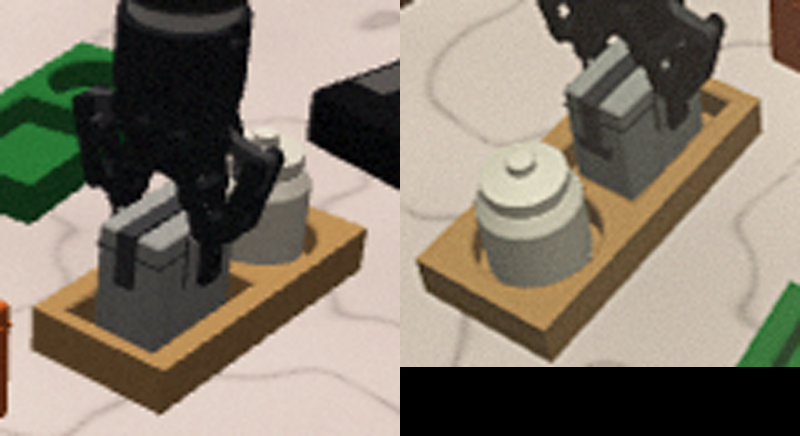

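View pics/wrist10.png

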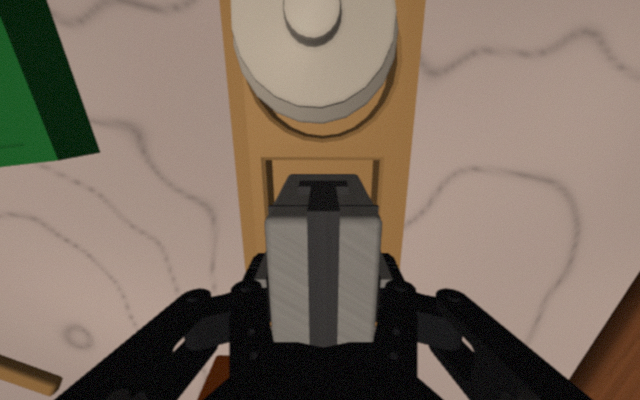

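The tin is inside the pocket with gaps on all sides and no contact yet. Lowering the last few millimetres while watching the force.

Request:
step_arm(steps=[[0, -0.005, 0.015, 0, 0, 0, 1], [0, -0.005, 0.025, 0, 0, 0, 1], [0, -0.005, 0.035, 0, 0, 0, 1], [0, -0.005, 0.035, 0, 0, 0, 1]])

```text
t: 9.42
position: [0.5387, 0.2, 0.0443]
eef_rot: [[-0.22, 0.975, 0.001], [0.975, 0.22, 0.0], [-0.0, 0.001, -1.0]]
contact_force: [-0.0, -0.2, -2.4]
opening: 0.0457
```

Request:
step_arm(steps=[[0, 0, 0.01, 0, 0, 0, 1], [0, 0, 0.01, 0, 0, 0, 1]])

```text
t: 9.58
position: [0.5388, 0.2, 0.0439]
eef_rot: [[-0.22, 0.976, 0.002], [0.976, 0.22, 0.0], [-0.0, 0.002, -1.0]]
contact_force: [-2.1, 0.7, 2.4]
opening: 0.0455
```

Request:
step_arm(steps=[[0, 0, 0.01, 0, 0, 0, 1], [0, 0, 0.012, 0, 0, 0, 1], [0, 0, 0.012, 0, 0, 0, 1]])

```text
t: 9.83
position: [0.5388, 0.2001, 0.0439]
eef_rot: [[-0.22, 0.976, 0.002], [0.976, 0.22, 0.0], [-0.0, 0.002, -1.0]]
contact_force: [-1.6, -0.2, 5.8]
opening: 0.0454
```

The tin meets the floor at TCP z=0.0439, against 0.0438 predicted, with 5.8 N upward. Releasing.

Request:
step_arm(steps=[[0, 0, 0, 0, 0, 0, 0.05], [0, 0, 0, 0, 0, 0, -0.1], [0, 0, 0, 0, 0, 0, -0.4], [0, 0, 0, 0, 0, 0, -0.7], [0, 0, 0, 0, 0, 0, -1], [0, 0, 0, 0, 0, 0, -1], [0, 0, 0, 0, 0, 0, -1], [0, 0, 0, 0, 0, 0, -1]], force=20)

```text
t: 10.5
position: [0.5388, 0.2001, 0.0438]
eef_rot: [[-0.22, 0.976, 0.002], [0.976, 0.22, 0.0], [-0.0, 0.002, -1.0]]
contact_force: [-0.4, 1.2, -0.3]
opening: 0.0852
```

```bash
python3 - <<'E'
from h import *
import cv2
plan(.5383,.200,.16,102.8)
cv2.imwrite("pics/w11.png",cams.get_image('wrist')[:,:,::-1])
E
```

```text
t 10.5 pos [0.5388 0.2001 0.0438] yaw 102.7 open 0.0852 F [-0.4  1.2 -0.3]
shift [-0.    -0.002 -0.968] turn [ 0.002  0.    -0.001] n rows lin 2.7860100973386013
```

View pics/w11.png

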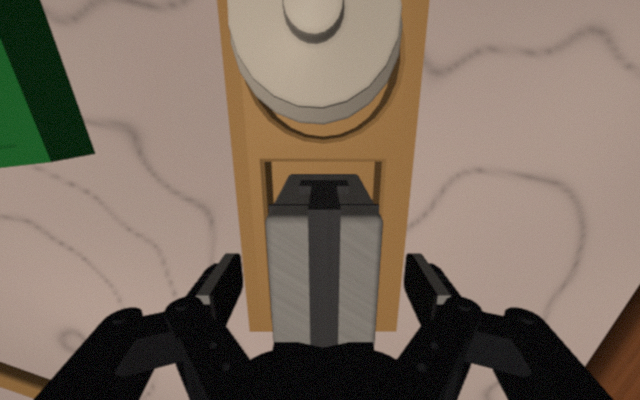

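Both fingers are clear and the tin did not move. Going straight up.

Request:
step_arm(steps=[[0, 0, -0.1, 0, 0, 0, -1], [0, 0, -0.3, 0, 0, 0, -1], [0, 0, -0.5, 0, 0, 0, -1], [0, 0, -0.7, 0, 0, 0, -1], [0, 0, -0.9, 0, 0, 0, -1], [0, 0, -1, 0, 0, 0, -1], [0, 0, -1, 0, 0, 0, -1], [0, 0, -1, 0, 0, 0, -1]])

```text
t: 11.22
position: [0.5391, 0.2002, 0.1647]
eef_rot: [[-0.22, 0.975, 0.004], [0.976, 0.22, 0.001], [-0.0, 0.004, -1.0]]
contact_force: [0.4, 0.3, -1.3]
opening: 0.0855
```

Request:
step_arm(steps=[[-0.2, 0, -0.2, 0, 0, 0, -1], [-0.4, 0, -0.4, 0, 0, 0, -1], [-0.6, 0, -0.6, 0, 0, 0, -1], [-0.6, 0, -0.7, 0, 0, 0, -1], [-0.6, 0, -0.7, 0, 0, 0, -1], [-0.6, 0, -0.7, 0, 0, 0, -1]])

```text
t: 11.72
position: [0.5544, 0.1299, 0.2473]
eef_rot: [[-0.219, 0.976, 0.003], [0.976, 0.219, 0.001], [0.0, 0.003, -1.0]]
contact_force: [-0.3, 0.0, -0.6]
opening: 0.0857
```

```bash
python3 - <<'E'
from h import *
import cv2
for n in ['scene','side','wrist']: cv2.imwrite(f"pics/{n}12.png",cams.get_image(n)[:,:,::-1])
plan(.5383,.200,.044,102.8)
a=cv2.imread("pics/scene12.png")[110:230,350:460];b=cv2.imread("pics/side12.png")[190:300,185:305]
A=cv2.resize(a,(400,436),interpolation=2);B=cv2.resize(b,(400,367),interpolation=2);B=cv2.copyMakeBorder(B,0,69,0,0,0)
cv2.imwrite("pics/c12.png",np.hstack([A,B]))
E
```

```text
t 11.8667 pos [0.5534 0.1305 0.2459] yaw 102.77 open 0.0852 F [ 0.2 -0.4 -0.3]
shift [0.592 0.006 1.682] turn [-0. -0. -0.] n rows lin 5.1325230053135575
```

View pics/c12.png

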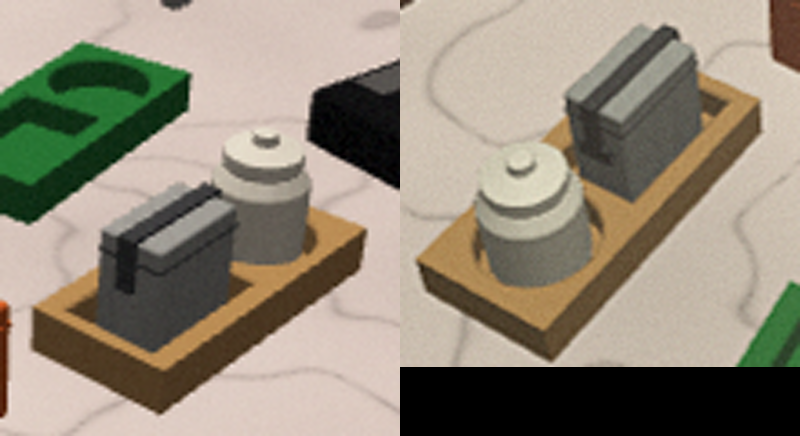

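View pics/wrist12.png

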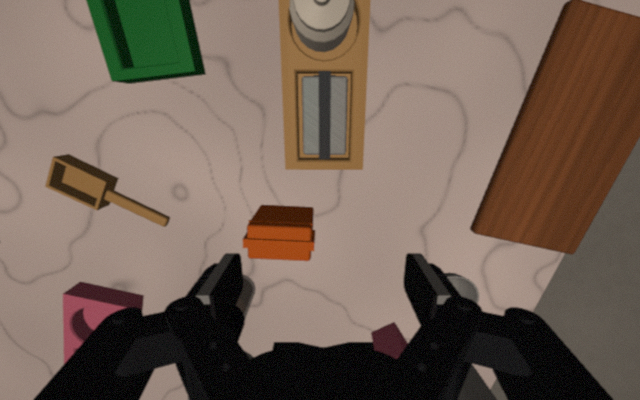

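View pics/scene12.png

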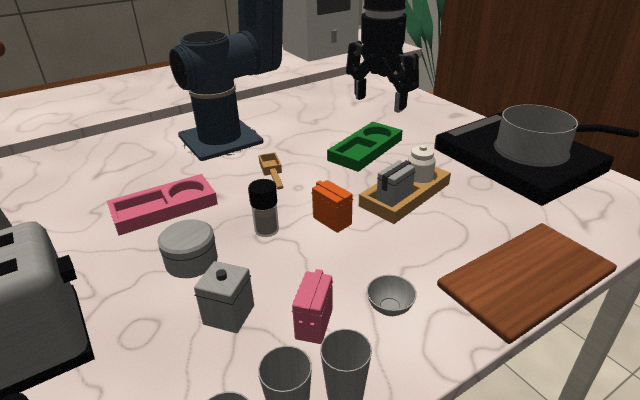

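The tin stands upright and square in the pocket (wrist view, lid at (325,115)), with gaps on all sides. The jar and the square tin have not moved. Handing in.

```bash
python3 -c "
from cell import r,sensors
print(r.job_done()); print(sensors.sense()['t'])"
```

```text
the job is handed in; nothing more can be done
None
the job is handed in; nothing more can be done
```

The steel tea tin is back in the bamboo tray's oblong pocket. It stands upright and square, the gripper has let go, and I handed the job in at about 11.9 s of the 37 s allowed.

- **Grasp:** I gripped the tin by its smooth long sides at 45 N, lifted it clear of everything and turned it to line up with the tray.
- **Placing:** I lowered it until it touched the floor at a tool height of 43.9 mm, where 43.8 mm was predicted, with 5.8 N of upward push. Then I opened the fingers and went straight up.
- **Final look:** All three cameras agree: the tin is parallel to the pocket walls with a gap on every side. The cumin jar and the square tin look unmoved.
- **Disagreements:** Where two camera measurements of the same point overlapped, they differed by about 2–4 mm (pocket centre) and 2–4 mm (tin centre). That is well inside the roughly 10 mm to spare. No check failed.

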